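# Rock the stuck lid out of the pantry canister

## Robot

A 6-joint arm with a two-finger parallel gripper is mounted at the origin on the work surface. World frame = base frame: x ahead of the robot, y to its left, z up, the work surface at z = 0. Lengths are in m, angles in rad, forces in N, time in s.
With the tool pointing down it reaches from about 0.35 to 0.775 m from the base axis. Payload 7.3 kg.
Tool frame: the origin (TCP) lies midway between the tips of the shut fingers; the grasp point (between the pads) lies 19 mm behind it (robot.grasp_offset is the z of the grasp point in the tool frame, in m); z points along the fingers, y is the direction in which the jaws open and shut (so a half turn about z gives the same grasp; the last joint's range is limited). The gripper opens to 92 mm and grips with 3 to 60 N. Pads are 19 mm wide; open, the fingers measure 130 mm over their backs; the gripper's body (75 mm by 190 mm) begins 47 mm behind the grasp point.
Start: joints at [-1.346, 0.342, 1.524, -0, 1.275, -0.146], TCP at [0.19, -0.489, 0.192] pointing down, gripper open.
Joint ranges: [-2.53, 2.53], [-0.77, 2.02], [0.04, 2.7], [-1, 4.14], [0.28, 2.66], [-3.11, 3.11]. Speed limits (rad/s): [2.57, 2.57, 3.14, 3.14, 3.14, 3.14].

## Interface

Orientations are given as [roll, pitch, yaw] about the fixed x, y, z axes, in that order (R = Rz(yaw) Ry(pitch) Rx(roll)).
In Python, from cell import observe, imaging, workorder, robot gives the robot as it stands. The module is installed in compiled form; this text tells all that it offers.
- The arm moves only by the tool send_rows, never from a script. Its argument "series" is a list of rows, each a list of 7 numbers: the shift along the tool's x, y, z in m, then the turn, a rotation vector about the tool's x, y, z in rad, then the closure, from 0 (fully open) to 1 (shut). A call has 1 to 5 rows; each row shifts and turns the commanded pose from where the row before left it, along the tool's axes as they then stand; what a row does not reach is not made up. A row lasts 1/12 s, in which the tool goes at most 41.7 mm and 7.16 degrees, less where a joint would pass 70% of its speed; a pose out of reach is approached as far as the arm can. A call is refused whole if a number of a shift passes 0.0417 or a number of a turn 0.125, either way. A call with a gripper value outside its range is refused whole. The fingers move at their own pace and stop on an object; "newtons" is the grip in N (left out, the last holds). Time passes only in rows, so rows that do not move let the fingers close. It gives the time, the measured TCP pose, the force and the opening at its end, in the units of the state.
- observe(): the state, without advancing time (a new reading comes with each control period).
- imaging.read_camera(name): name is "side" or "top"; returns a dict with "color" (384x512x3 uint8, red, green, blue), "range_z" (384x512 float32, m along the optical axis (not along the pixel's ray), 0 where there is no reading), "vfov" (degrees; the focal length in pixels is half the picture's height over the tangent of half this angle, whatever the lens; pixels are square), "cx", "cy" (the principal point, pixels), "T" (4x4, takes a point from camera to world coordinates). Camera axes: x right, y down, z forward; pixel columns grow to the right and rows downward; lengths in m; the calibration is good to about 2 mm. A picture is of the moment at which its call begins.
- workorder.hand_in(): hands the job in, once; it reports no verdict.
The state is a dict: "time": time; "qpos": joint angles; "qvel": joint speeds; "joint_efforts": joint torques, N m; "tool_pos": TCP position; "tool_rot": TCP orientation; "contact_force": force on the tool from outside, world axes, zero at the start; "torque": the same for the moment, N m; "opening": finger opening in m.
Only numpy, scipy, OpenCV 4.12 (cv2) and the standard library are available. Lean on these libraries where they do the work, as an engineer would, in place of code of your own. Each camera call takes 0.05 s, during which the arm holds its last target.

## Task

The push-in wooden lid of the square white canister is stuck. Take it by its bar handle and, with its plug still in the mouth, rock it side to side until it comes free: first rock the blue-tabbed side up about 10 degrees, then rock the plain side up about 10 degrees, easing one seal at a time and never yanking it straight up so that both seals are forced together. Finish while still holding the lid, level and centred just clear of the canister, with the bottom of its plug about 2 cm above the rim, and leave the groceries around it alone.

Things in the scene. Friction and masses are not known exactly. Their poses are not given: they have to be found in the camera images.
- canister: Square white ceramic canister with a blue band, 104 mm square, 120 mm tall, fixed to the counter. Origin: centre of its underside; z up. The mouth, 74 mm square, opens at the rim, 120 mm up. A sprung rubber lip seal, sloping inward and up to a tip about 4 mm below the rim, runs in x along each of its +y and -y inner walls; none on the x sides. Its +y side is the side of the lid's blue tab.
- lid: Wooden push-in lid, about 0.3 kg. Origin: centre of the underside of its flange, which at the start rests on the rim, axes parallel to the canister's. Flange 96 mm square, 10 mm thick (z 0 to 10 mm). The plug below it, 62 x 60 mm, reaches to z = -27 mm and has, on its +y and -y sides, ribs of 3 mm radius along x at z = -12.5 and -23.5 mm, standing out to 35 mm from the centre line.
- handle (a point): Centre of the top of the lid's dark bar handle (z = 56 mm in the lid's frame). The bar runs along the lid's x: 64 mm long, 16 mm thick in y, 46 mm tall from the flange's top; grip it across y.
- blue_tab (a point): Blue tab, 60 x 18 mm, on top of the lid's +y edge: its centre, 38.5 mm from the lid's centre. The -y edge is plain. Rocking turns the lid about its x axis. Resting on the plain flange edge, the blue side's upper rib passes its seal at about 0.15 rad (9 degrees) of lean; rocked back over the caught blue side to the same lean the other way, the plain side passes both its ribs; rocking to level then frees the blue side.
- seal_blue (a joint): Lip seal on the canister's +y (blue tab) side: 0 at rest, grows to about 0.003 m while a rib of the lid forces it outward (about 10 to 15 N of lift on that side), then springs back to near 0 under the rib and keeps it from dropping back. The lid has 2 mm of sideways play in the mouth.
- seal_plain (a joint): The same for the seal on the canister's -y (plain) side.
- jam_red: Jam jar with red cap, 68 mm across, 95 mm tall, standing loose; origin at the centre of its underside. Leave alone.
- jam_green: Jam jar with green cap, 68 mm across, 95 mm tall, standing loose; origin at the centre of its underside. Leave alone.
- tin: Food tin with orange label, 72 mm across, 70 mm tall, standing loose; origin at the centre of its underside. Leave alone.
- cleaner: Yellow cleaner bottle, 72 mm across, 150 mm tall, standing loose; origin at the centre of its underside. Leave alone.
Not all that is in view belongs to the job. What is shaped like the canister but pink is not meant.

How it is judged:
On the way, in this order (a step that is already met when the one before it is completed fails the run):
1. the lid is rocked blue side up, by about 6 degrees or more, its plug still in the mouth (y of canister in the frame of lid below -0.012 m and z of lid in the frame of canister below 0.15 m), for 0.1 s.
2. then it is rocked plain side up, by about 6 degrees or more, its plug still in the mouth (y of canister in the frame of lid above 0.012 m and z of lid in the frame of canister below 0.15 m), for 0.1 s.
At the end, for the whole second after the job is handed in: The gripper still holds the lid, still and level within 8 degrees, centred over the canister within 20 mm, the bottom of its plug 5 to 40 mm above the rim, touching nothing but the fingers (z of lid in the frame of canister between 0.152 and 0.187 m and horizontal distance between lid and canister below 0.02 m and angle between lid's own z axis and vertical below 0.14 rad and contact force between the fingers and lid above 3 N and contact force between lid and canister below 0.2 N and linear speed of lid below 0.03 m/s); the arm keeps its last pose, push and grip.
It fails at once if the lid is yanked straight up: both seals forced outward by more than 2 mm at once (value of joint each of seal_blue, seal_plain above 0.002 m).
It fails at once if a grocery item is shifted by more than 20 mm (distance of any of jam_red, jam_green, tin, cleaner from where it was at the start of the episode above 0.02 m).
It also fails if it takes over 42 s, if anything falls off the work surface, if the arm or the gripper's body presses on something with over 40 N, if the wrist force passes 120 N, or if a joint passes its speed limit or range.

## Working session

There is one attempt and no reset: what is moved stays moved. The work goes in short steps, Python scripts to look and compute and a tool call to move; the robot and the scene stay as the last step left them, time stands still between calls to the robot, and variables do not carry over. Pictures are saved under pics/ and viewed, and the job is handed in when it is done.

Besides the shell and the picture viewer there is one more tool, called after "Emit:" by a JSON object that holds its "method" and its "body", one argument or row to a line. send_rows: Moves the arm, as the interface text tells. Its arguments: {"type":"object","properties":{"series":{"type":"array","items":{"type":"array","items":{"type":"number"}}},"newtons":{"type":"number"}},"required":["series"]}

```bash
mkdir -p pics
python3 - <<'E'
from cell import observe, imaging, robot
import cv2,numpy as np
print(observe()); print(robot.grasp_offset)
for n in("side","top"):
    d=imaging.read_camera(n); cv2.imwrite(f"pics/{n}0.png",cv2.resize(d["color"][:,:,::-1],None,fx=1.5,fy=1.5)); np.savez(f"{n}0.npz",**d)
    print(n,d["vfov"],d["cx"],d["cy"],d["T"])
E
```

```text
{'time': 0.0, 'qpos': array([-1.34598783e+00,  3.42721712e-01,  1.52503832e+00, -3.24743709e-05,
        1.27537786e+00, -1.46016463e-01]), 'qvel': array([ 0.00090522, -0.00021087,  0.00110459, -0.00083326, -0.00164088,
        0.00072355]), 'joint_efforts': array([-2.85335656e-03, -4.31245780e+01, -2.44226468e+01,  7.14635476e-02,
        5.58848656e-02, -9.45582701e-05]), 'tool_pos': array([ 0.19014913, -0.48885473,  0.19093809]), 'tool_rot': array([-3.14005933e+00, -1.94107618e-04,  3.70834288e-01]), 'contact_force': array([0.66365624, 0.10081003, 0.33640621]), 'torque': array([-0.02061565, -0.04556614, -0.04873265]), 'opening': 0.09175512211043631}
-0.0188
side 57.59752139037501 253.9090926033849 191.3084947909416 [[-0.7203781  -0.38763429  0.57514785  0.0438837 ]
 [-0.69358068  0.40128524 -0.59826081  0.53211714]
 [ 0.00110806 -0.82988542 -0.55793275  0.60454794]
 [ 0.          0.          0.          1.        ]]
top 51.94287989160824 252.33181597789775 184.55303621707898 [[-0.01256789 -0.99875491  0.04827702  0.50772774]
 [-0.99950652  0.01115799 -0.02936358  0.00936956]
 [ 0.02878835 -0.04862223 -0.99840228  1.03534263]
 [ 0.          0.          0.          1.        ]]
```

View pics/side0.png

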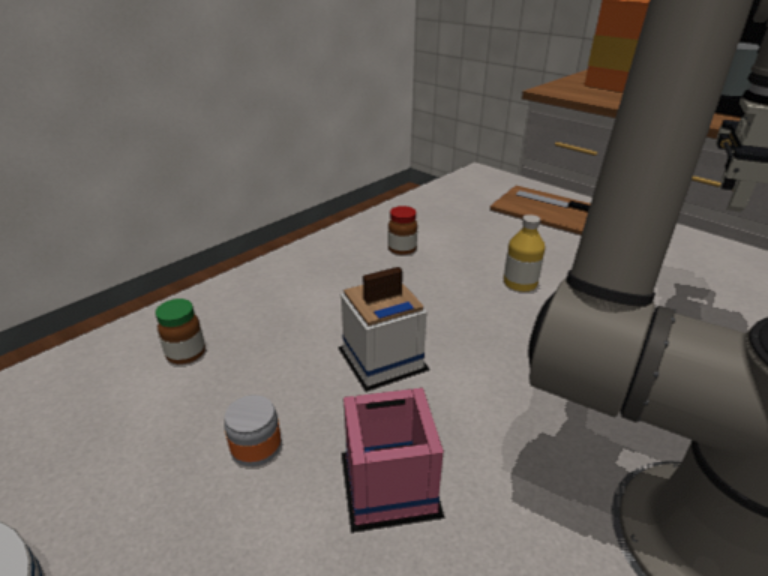

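View pics/top0.png

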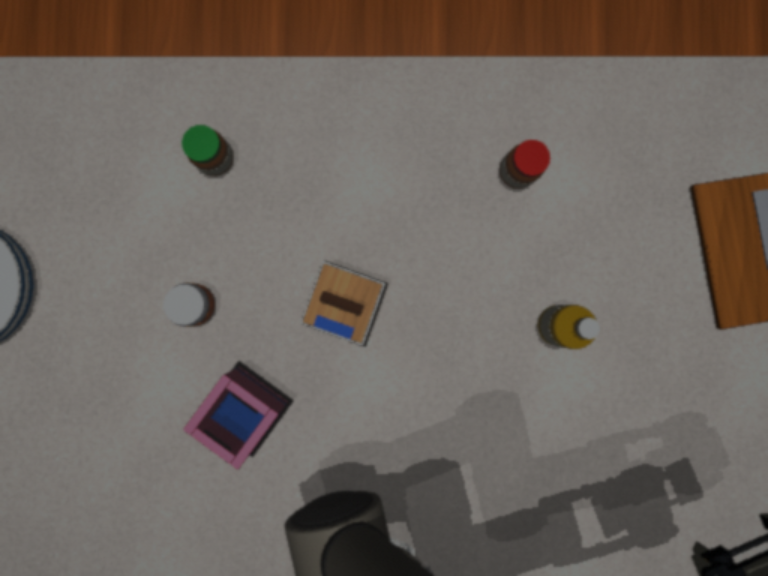

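The side picture shows the white canister with its lid at (383,320) and an open pink one at (392,455). In the top picture they are at (343,303) and (238,415). The white one, with blue tab, dark bar and wooden lid, matches the description. Next: a close crop and measurements.

```bash
cat > h.py <<'E'
import numpy as np,cv2
def pts(d):
    c=d["color"];h,w=c.shape[:2];f=h/2/np.tan(np.radians(float(d["vfov"]))/2)
    v,u=np.mgrid[:h,:w];z=d["range_z"]
    P=np.stack([(u-d["cx"])/f*z,(v-d["cy"])/f*z,z,np.ones_like(z)],-1)
    return (P@np.asarray(d["T"]).T)[...,:3]
E
python3 - <<'E'
from h import *
for n,(x0,y0,x1,y1) in dict(top=(190,165,270,240),side=(215,165,300,260)).items():
    d=dict(np.load(n+"0.npz"));P=pts(d)
    cv2.imwrite(f"pics/{n}crop.png",cv2.resize(d["color"][y0:y1,x0:x1,::-1],None,fx=6,fy=6,interpolation=cv2.INTER_NEAREST))
    m=np.zeros(P.shape[:2],bool);m[y0:y1,x0:x1]=1; m&=d["range_z"]>0
    c=d["color"].astype(int);H=P[...,2]
    bar=m&(H>.165); top=m&(H>.122)&(H<.14);
    blue=m&(c[...,2]>c[...,0]+50)&(H>.12)
    for k,mm in(("bar",bar),("flange",top),("blue",blue)):
        q=P[mm]; print(n,k,len(q),q.mean(0).round(4),np.median(q,0).round(4),q.min(0).round(3),q.max(0).round(3))
        if len(q)>5:
            r=cv2.minAreaRect((q[:,:2]*1000).astype(np.float32));print("  rect",r)
    # edges
    if n=="top":
      for g,(a,b) in dict(green=(136,97),red=(352,107),tin=(125,203),yel=(385,217),pink=(158,278)).items(): print(g,P[b,a].round(3))
E
```

```text
top bar 212 [0.513  0.0389 0.1764] [0.513  0.0396 0.1764] [0.496 0.009 0.171] [0.53 0.07 0.18]
  rect ((513.009033203125, 38.9135627746582), (62.81928253173828, 15.816798210144043), 69.63568878173828)
top flange 1578 [0.5129 0.0386 0.1306] [0.5126 0.0387 0.1308] [ 0.453 -0.024  0.122] [0.575 0.101 0.136]
  rect ((513.0216064453125, 38.84510040283203), (102.48939514160156, 102.39309692382812), 69.29324340820312)
top blue 176 [0.4764 0.0528 0.1322] [0.4759 0.053  0.1323] [0.462 0.026 0.128] [0.492 0.08  0.136]
  rect ((476.4009094238281, 53.06248474121094), (57.02067184448242, 16.34354019165039), 69.7983627319336)
green [0.766 0.257 0.098]
red [ 0.739 -0.263  0.096]
tin [0.513 0.291 0.067]
yel [ 0.474 -0.317  0.148]
pink [0.325 0.218 0.036]
side bar 196 [0.5099 0.0464 0.173 ] [0.5098 0.0465 0.1746] [0.495 0.015 0.165] [0.528 0.075 0.178]
  rect ((511.6958923339844, 44.84324264526367), (61.68965148925781, 18.12662124633789), 71.52122497558594)
side flange 796 [0.4987 0.0568 0.1301] [0.4943 0.0607 0.1302] [ 0.452 -0.008  0.122] [0.573 0.104 0.14 ]
  rect ((512.6361694335938, 43.41863250732422), (97.701171875, 99.5993423461914), 69.44168090820312)
side blue 109 [0.4758 0.0554 0.1316] [0.4759 0.0558 0.1315] [0.46  0.028 0.129] [0.493 0.084 0.134]
  rect ((476.19390869140625, 54.9488639831543), (56.80889892578125, 17.449167251586914), 69.96585083007812)
```

View pics/topcrop.png

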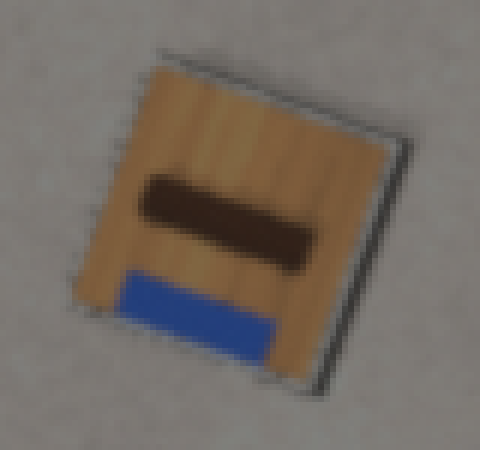

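View pics/sidecrop.png

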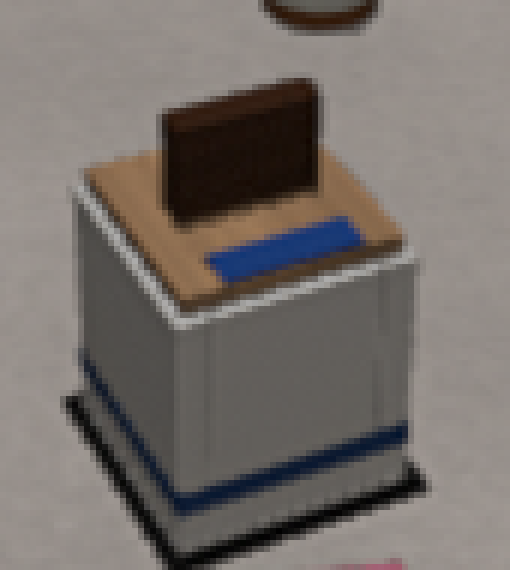

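The close crops confirm the choice: dark bar at (230,225), blue tab at (195,318), on wood over the white, blue-banded body. The lid centre is about (0.513, 0.040), lid +x points at about 69.5° and lid +y at about 159.5°. Approach yaw is 1.213, so tool x = lid x and tool y = −lid y. I'll lift first, then travel.

Emit:
{"method": "send_rows", "body": {
  "series": [
    [0, 0, -0.04, 0, 0, 0, 0],
    [0, 0, -0.04, 0, 0, 0, 0],
    [0.0308, -0.0236, -0.01, 0, 0, 0, 0],
    [0.0308, -0.0236, 0, 0, 0, 0, 0],
    [0.0308, -0.0236, 0, 0, 0, 0, 0]
  ]
}}

```text
time: 0.52
tool_pos: [0.2511, -0.3891, 0.2822]
tool_rot: [3.14, -0.0, 0.369]
contact_force: [0.9, 0.1, 0.2]
opening: 0.0918
```

Emit:
{"method": "send_rows", "body": {
  "series": [
    [0.0308, -0.0236, 0, 0, 0, 0, 0],
    [0.0308, -0.0236, 0, 0, 0, 0, 0],
    [0.0308, -0.0236, 0, 0, 0, 0, 0],
    [0.0308, -0.0236, 0, 0, 0, 0, 0],
    [0.0308, -0.0236, 0, 0, 0, 0, 0]
  ]
}}

```text
time: 0.93
tool_pos: [0.3519, -0.2222, 0.2815]
tool_rot: [-3.141, 0.0, 0.37]
contact_force: [1.2, -1.5, 0.1]
opening: 0.0917
```

Emit:
{"method": "send_rows", "body": {
  "series": [
    [0.0308, -0.0236, 0, 0, 0, 0, 0],
    [0.0308, -0.0236, 0, 0, 0, 0, 0],
    [0.0308, -0.0236, 0, 0, 0, 0, 0],
    [0.0308, -0.0236, 0, 0, 0, 0, 0],
    [0.0308, -0.0236, 0, 0, 0, 0, 0]
  ]
}}

```text
time: 1.35
tool_pos: [0.4527, -0.0563, 0.2814]
tool_rot: [-3.142, 0.0, 0.371]
contact_force: [2.1, -0.1, 0.2]
opening: 0.0918
```

Emit:
{"method": "send_rows", "body": {
  "series": [
    [0.0308, -0.0236, 0, 0, 0, 0, 0],
    [0.0308, -0.0236, 0, 0, 0, 0, 0],
    [0.0308, -0.0236, 0, 0, 0, 0, 0],
    [0, 0, 0, 0, 0, -0.12, 0],
    [0, 0, 0, 0, 0, -0.12, 0]
  ]
}}

```text
time: 1.77
tool_pos: [0.5131, 0.0434, 0.2805]
tool_rot: [-3.14, 0.001, 0.62]
contact_force: [0.5, -0.6, 0.3]
opening: 0.0917
```

Emit:
{"method": "send_rows", "body": {
  "series": [
    [0, 0, 0, 0, 0, -0.12, 0],
    [0, 0, 0, 0, 0, -0.12, 0],
    [0, 0, 0, 0, 0, -0.12, 0],
    [0, 0, 0, 0, 0, -0.12, 0],
    [0, 0, 0, 0, 0, -0.12, 0]
  ]
}}

```text
time: 2.18
tool_pos: [0.5125, 0.0413, 0.2811]
tool_rot: [-3.141, 0.0, 1.217]
contact_force: [0.3, 1.1, -0.3]
opening: 0.0918
```

Emit:
{"method": "send_rows", "body": {
  "series": [
    [0, 0, 0, 0, 0, 0, 0],
    [0, 0, 0, 0, 0, 0, 0]
  ]
}}

```text
time: 2.35
tool_pos: [0.5126, 0.0412, 0.2813]
tool_rot: [-3.141, 0.0, 1.207]
contact_force: [-0.6, -1.0, -0.1]
opening: 0.092
```

Emit:
{"method": "send_rows", "body": {
  "series": [
    [0, 0, 0.03, 0, 0, 0, 0],
    [0, 0, 0.03, 0, 0, 0, 0],
    [0, 0, 0.03, 0, 0, 0, 0],
    [0, 0, 0.03, 0, 0, 0, 0],
    [0, 0, 0.02, 0, 0, 0, 0]
  ]
}}

```text
time: 2.77
tool_pos: [0.5113, 0.0412, 0.1388]
tool_rot: [-3.138, 0.001, 1.207]
contact_force: [-0.1, 0.3, 0.1]
opening: 0.0919
```

Run:
```python
from cell import imaging,observe
import cv2
for n in("top","side"):
    c=imaging.read_camera(n)["color"][:,:,::-1]
    cv2.imwrite(f"pics/{n}1.png",cv2.resize(c[120:280,150:320],None,fx=3.5,fy=3.5))
print(observe())
```

```text
{'time': 2.8667, 'qpos': array([-6.90263378e-02,  3.73164145e-01,  1.63454394e+00, -1.17717313e-04,
        1.14135873e+00,  2.94429481e-01]), 'qvel': array([-1.79577058e-03, -4.86028198e-02, -8.90664150e-02,  1.59746773e-06,
        6.28303623e-02, -1.43806027e-02]), 'joint_efforts': array([-4.62117477e-02, -4.23458111e+01, -2.20872366e+01,  7.83377141e-02,
       -6.70190547e-01,  1.25564044e-02]), 'tool_pos': array([0.51022911, 0.04126919, 0.13833428]), 'tool_rot': array([-3.13447106e+00,  2.27100662e-03,  1.20739801e+00]), 'contact_force': array([ 0.0742038 , -0.14777479, -0.31280033]), 'torque': array([-0.074993  , -0.04416182, -0.00459142]), 'opening': 0.09179970454964989}
```

View pics/side1.png

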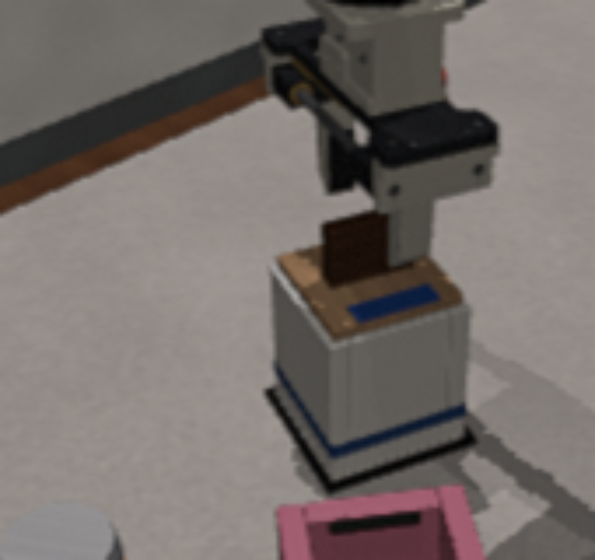

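The side view shows the two fingers straddling the bar (finger at (410,220), bar at (355,245)), clear of the flange. Once it settles I'll close.

Emit:
{"method": "send_rows", "body": {
  "series": [
    [0, 0, 0, 0, 0, 0, 0],
    [0, 0, 0, 0, 0, 0, 0],
    [0, 0, 0, 0, 0, 0, 0]
  ]
}}

```text
time: 3.12
tool_pos: [0.5139, 0.0411, 0.1433]
tool_rot: [3.138, -0.001, 1.21]
contact_force: [-0.6, -0.2, 0.3]
opening: 0.0915
```

Emit:
{"method": "send_rows", "body": {
  "series": [
    [0, 0, 0.003, 0, 0, 0, 0],
    [0, 0, 0, 0, 0, 0, 0.3],
    [0, 0, 0, 0, 0, 0, 0.6],
    [0, 0, 0, 0, 0, 0, 0.8],
    [0, 0, 0, 0, 0, 0, 0.9]
  ],
  "newtons": 30
}}

```text
time: 3.53
tool_pos: [0.5128, 0.0412, 0.1388]
tool_rot: [3.141, 0.0, 1.211]
contact_force: [-0.3, 0.6, 0.9]
opening: 0.0697
```

Emit:
{"method": "send_rows", "body": {
  "series": [
    [0, 0, 0, 0, 0, 0, 1],
    [0, 0, 0, 0, 0, 0, 1],
    [0, 0, 0, 0, 0, 0, 1]
  ],
  "newtons": 60
}}

```text
time: 3.78
tool_pos: [0.5127, 0.0412, 0.1386]
tool_rot: [3.142, 0.0, 1.211]
contact_force: [-0.4, -0.8, 0.3]
opening: 0.0502
```

Emit:
{"method": "send_rows", "body": {
  "series": [
    [0, 0, 0, 0, 0, 0, 1],
    [0, 0, 0, 0, 0, 0, 1],
    [0, 0, 0, 0, 0, 0, 1]
  ]
}}

```text
time: 4.03
tool_pos: [0.5127, 0.0412, 0.1386]
tool_rot: [-3.142, 0.0, 1.211]
contact_force: [-0.6, 0.1, 1.7]
opening: 0.0297
```

Run:
```python
from cell import observe
print(observe())
```

```text
{'time': 4.0333, 'qpos': array([-6.88798036e-02,  3.72715507e-01,  1.63447537e+00, -9.83985101e-05,
        1.13443924e+00,  2.91121786e-01]), 'qvel': array([-8.01541035e-05, -6.74088615e-04, -1.32733392e-04,  3.73400904e-04,
       -5.24557786e-04, -1.84578510e-04]), 'joint_efforts': array([-5.53104819e-04, -4.29801214e+01, -2.27143496e+01,  7.97351170e-02,
        1.24325111e-02,  2.19390231e-04]), 'tool_pos': array([0.51273733, 0.04117682, 0.1385749 ]), 'tool_rot': array([-3.14158237e+00,  9.61755249e-05,  1.21083633e+00]), 'contact_force': array([-0.55284652,  0.05903736,  1.67505079]), 'torque': array([-0.02784464, -0.03368156,  0.00962992]), 'opening': 0.029724628904091}
```

Emit:
{"method": "send_rows", "body": {
  "series": [
    [0, 0, 0, 0, 0, 0, 1],
    [0, 0, 0, 0, 0, 0, 1],
    [0, 0, 0, 0, 0, 0, 1],
    [0, 0, 0, 0, 0, 0, 1]
  ]
}}

```text
time: 4.37
tool_pos: [0.513, 0.0411, 0.1386]
tool_rot: [3.141, 0.0, 1.211]
contact_force: [2.4, -0.5, 0.1]
opening: 0.0136
```

```bash
cat > s.py <<'E'
from cell import observe
import numpy as np
o=observe()
Y=np.radians(69.4);lx=np.array([np.cos(Y),np.sin(Y),0]);ly=np.array([-np.sin(Y),np.cos(Y),0])
f=o["contact_force"];t=o["torque"]
from scipy.spatial.transform import Rotation as R
r=R.from_euler("xyz",o["tool_rot"]).as_matrix()
print("t",o["time"],"pos",o["tool_pos"].round(4),"F lid xyz",(f@lx).round(2),(f@ly).round(2),f[2].round(2),"M",(t@lx).round(3),(t@ly).round(3),t[2].round(3),"op",round(o["opening"],4))
z=-r[:,2]; print("lean(+blue up)",np.degrees(np.arctan2(-z@ly,z[2])).round(2),"tilt about ly",np.degrees(np.arctan2(z@lx,z[2])).round(2))
# implied lid origin, with grip at start TCP (.5127,.0412,.1386) over lid origin z .120
off=np.array([0,0,-1]); p=o["tool_pos"]-z*.0186
d=p-np.array([.5127,.0412,.12]); print("lid dx,dy,dz mm",(d@lx*1e3).round(1),(d@ly*1e3).round(1),(d[2]*1e3).round(1))
E
python3 s.py
```

```text
t 4.3667 pos [0.513  0.0411 0.1386] F lid xyz 0.4 -2.38 0.13 M -0.322 -0.037 -0.013 op 0.0136
lean(+blue up) -0.03 tilt about ly 0.0
lid dx,dy,dz mm -0.0 -0.3 0.0
```

Emit:
{"method": "send_rows", "body": {
  "series": [
    [0, 0, 0, 0, 0, 0, 1],
    [0, 0, 0, 0, 0, 0, 1],
    [0, 0.0006, -0.001, 0.02, 0, 0, 1],
    [0, 0.0006, -0.001, 0.02, 0, 0, 1],
    [0, 0.0006, -0.001, 0.02, 0, 0, 1]
  ]
}}

```text
time: 4.78
tool_pos: [0.5138, 0.0406, 0.1409]
tool_rot: [-3.079, 0.001, 1.211]
contact_force: [0.8, -1.5, -4.5]
opening: 0.0137
```

```bash
python3 s.py
```

```text
t 4.7833 pos [0.5138 0.0406 0.1409] F lid xyz -1.11 -1.26 -4.53 M -0.468 0.023 0.033 op 0.0137
lean(+blue up) 3.58 tilt about ly 0.03
lid dx,dy,dz mm -0.2 -0.1 2.4
```

Emit:
{"method": "send_rows", "body": {
  "series": [
    [0, 0.0006, -0.001, 0.02, 0, 0, 1],
    [0, 0.0006, -0.001, 0.02, 0, 0, 1],
    [0, 0.0006, -0.001, 0.02, 0, 0, 1]
  ]
}}

```text
time: 5.03
tool_pos: [0.5146, 0.0401, 0.1423]
tool_rot: [-3.016, 0.001, 1.211]
contact_force: [-0.2, 0.3, -14.2]
opening: 0.0131
```

```bash
python3 s.py
```

```text
t 5.0333 pos [0.5146 0.0401 0.1423] F lid xyz 0.19 0.33 -14.16 M -0.661 -0.138 0.032 op 0.0131
lean(+blue up) 7.22 tilt about ly 0.07
lid dx,dy,dz mm -0.4 0.2 3.8
```

```bash
cat > look.py <<'E'
import sys
from h import *
from cell import imaging
n=sys.argv[1]
for cam,(x0,y0,x1,y1) in dict(side=(215,165,300,260),top=(190,165,270,240)).items():
    d=imaging.read_camera(cam);P=pts(d);c=d["color"].astype(int)
    cv2.imwrite(f"pics/{cam}{n}.png",cv2.resize(d["color"][y0:y1,x0:x1,::-1],None,fx=6,fy=6,interpolation=cv2.INTER_NEAREST))
    m=np.zeros(P.shape[:2],bool);m[y0:y1,x0:x1]=1;m&=d["range_z"]>0
    Y=np.radians(69.4);O=np.array([.5127,.0412 if cam=="side" else .039,0])
    L=np.stack([(P-O)@[np.cos(Y),np.sin(Y),0],(P-O)@[-np.sin(Y),np.cos(Y),0],P[...,2]],-1)
    blue=m&(c[...,2]>c[...,0]+40)&(L[...,2]>.11)
    wood=m&(c[...,0]>c[...,2]*1.4)&(c[...,0]>90)&(L[...,2]>.11)&(abs(L[...,1])<.05)&(abs(L[...,0])<.05)
    for k,mm in(("blue",blue),("wood",wood),("both",blue|wood)):
        q=L[mm]
        if len(q)<8: print(cam,k,len(q));continue
        A=np.c_[q[:,0],q[:,1],np.ones(len(q))]
        s=np.linalg.lstsq(A,q[:,2],rcond=None)[0]
        r=q[:,2]-A@s;g=abs(r)<.004
        s=np.linalg.lstsq(A[g],q[g,2],rcond=None)[0]
        print(cam,k,len(q),"mean mm",(q.mean(0)*1e3).round(1),"slope deg x,y",np.degrees(np.arctan(s[:2])).round(1),"z0",(s[2]*1e3).round(1))
E
python3 look.py 2; python3 s.py
```

```text
side blue 90 mean mm [  1.   36.4 137.2] slope deg x,y [-0.1  6.6] z0 133.0
side wood 193 mean mm [ 20.4   7.6 134. ] slope deg x,y [0.1 3.5] z0 133.5
side both 283 mean mm [ 14.2  16.7 135. ] slope deg x,y [-0.1  4.2] z0 133.8
top blue 0
top wood 77 mean mm [-38.4  28.  136.1] slope deg x,y [-1.   4.8] z0 133.1
top both 77 mean mm [-38.4  28.  136.1] slope deg x,y [-1.   4.8] z0 133.1
t 5.1333 pos [0.5153 0.0398 0.1423] F lid xyz 0.45 1.28 -15.17 M -0.526 -0.092 0.032 op 0.013
lean(+blue up) 7.15 tilt about ly 0.06
lid dx,dy,dz mm -0.4 -0.6 3.9
```

View pics/side2.png

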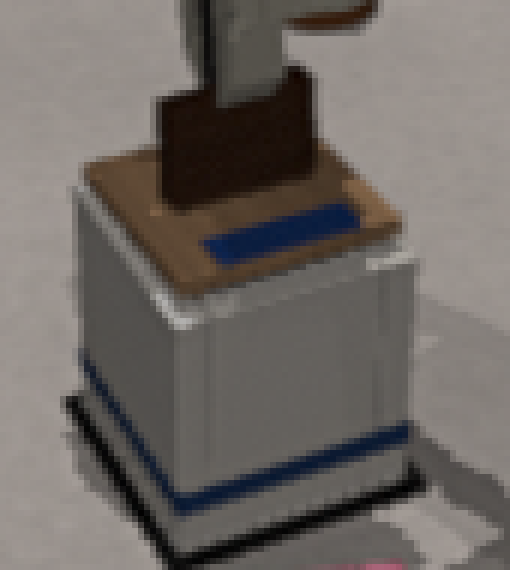

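Run:
```python
from h import *
from cell import imaging
d=imaging.read_camera("side");P=pts(d);c=d["color"]
cv2.imwrite("pics/side3.png",cv2.resize(c[120:240,200:320,::-1],None,fx=5,fy=5,interpolation=cv2.INTER_CUBIC))
Y=np.radians(69.4);O=np.array([.5127,.0412,0])
L=np.stack([(P-O)@[np.cos(Y),np.sin(Y),0],(P-O)@[-np.sin(Y),np.cos(Y),0],P[...,2]],-1)*1e3
for u in (245,256,264):
  print(u)
  for v in range(160,208,3): print(v,L[v,u].round(1),c[v,u])
```

```text
245
160 [ 12.4 -26.3 221.4] [59 57 53]
163 [ 11.7 -28.2 212.5] [70 68 62]
166 [ 12.4 -26.8 205.5] [90 87 81]
169 [ 11.7 -28.7 196.3] [102  98  92]
172 [ 12.1 -28.1 188.7] [119 113 110]
175 [-108.4 -301.4   -0.5] [152 146 141]
178 [ -99.7 -282.     0.8] [156 149 144]
181 [ 21.2  -8.2 177.8] [23 13  6]
184 [ 25.9   2.1 176.9] [28 15  7]
187 [ 25.9   1.8 168.6] [30 16  9]
190 [ 26.    1.7 160.3] [25 13  7]
193 [ 27.4   4.7 154.3] [30 18 12]
196 [ 26.7   2.9 144.5] [29 17 11]
199 [ 27.6   4.7 137.5] [37 24 15]
202 [ 30.5  10.9 133.8] [91 71 52]
205 [ 36.   23.1 135. ] [94 73 53]
256
160 [ 31.2  69.4 273.3] [89 86 78]
163 [ 31.7  70.5 267.3] [65 62 58]
166 [ 31.8  70.7 260.6] [89 85 78]
169 [ 32.1  71.6 254.3] [85 82 75]
172 [  4.2  14.1 209.4] [85 82 74]
175 [  4.6  14.9 202.2] [84 81 74]
178 [  5.5  16.9 195.7] [82 80 73]
181 [ -0.6   4.4 179. ] [47 42 36]
184 [ -1.5   2.7 169.7] [30 16 10]
187 [ -1.9   2.  160.9] [28 17 12]
190 [ -2.    1.9 152.4] [28 17 10]
193 [ -2.    1.9 144. ] [28 16 10]
196 [ -0.9   4.4 137.3] [38 26 17]
199 [  2.8  12.  134.6] [83 64 47]
202 [  8.1  22.9 134.7] [60 51 52]
205 [ 15.3  37.8 138.2] [ 9 29 62]
264
160 [ 13.2  68.7 268.7] [87 84 77]
163 [ 13.4  69.5 262.4] [88 85 77]
166 [ 14.7  72.2 257.2] [87 85 77]
169 [-180.9 -304.4    2.9] [67 56 50]
172 [-172.6 -288.     1.9] [154 147 143]
175 [-164.7 -272.4    0.7] [102  95  92]
178 [-22.6   1.4 179.6] [27 12  4]
181 [-23.3   0.5 170.7] [29 17 12]
184 [-23.    1.2 162.9] [26 14  8]
187 [-22.5   2.5 155.4] [27 16  9]
190 [-22.1   3.6 147.7] [23 13  7]
193 [-22.5   3.3 138.9] [28 16 10]
196 [-20.5   7.4 133.4] [76 58 42]
199 [-13.9  20.4 134.9] [72 56 42]
202 [ -6.7  34.5 137.7] [10 29 62]
205 [ -1.8  44.2 137.1] [39 39 60]
```

View pics/side3.png

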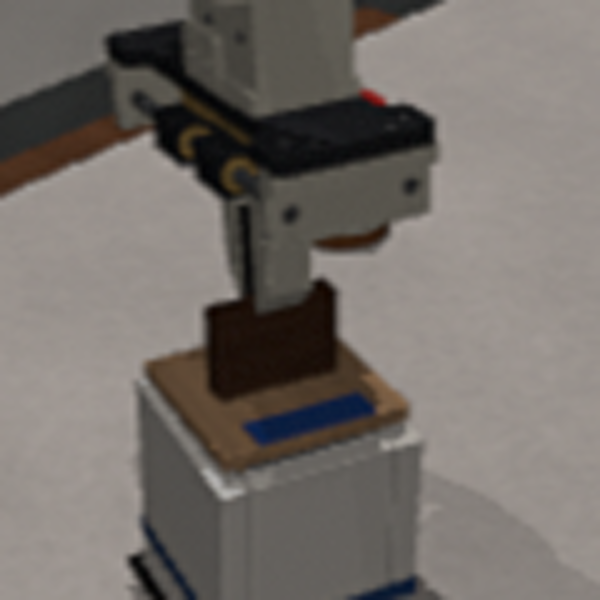

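Run:
```python
from h import *
from cell import imaging,observe
for cam in("side","top"):
  d=imaging.read_camera(cam);P=pts(d);c=d["color"]
  Y=np.radians(69.4);O=np.array([.5127,.0412,0])
  L=np.stack([(P-O)@[np.cos(Y),np.sin(Y),0],(P-O)@[-np.sin(Y),np.cos(Y),0],P[...,2]],-1)*1e3
  np.savez(f"{cam}9.npz",L=L,c=c)
  if cam=="side":
    for v in range(174,186): print(v,[tuple(L[v,u].round(0).astype(int)) for u in range(244,266,3)])
  else:
    cv2.imwrite("pics/top3.png",cv2.resize(c[120:280,150:320,::-1],None,fx=3.5,fy=3.5))
    m=(abs(L[...,0])<120)&(abs(L[...,1])<150)&(L[...,2]>190);print(np.c_[np.histogram(L[m][:,2],20)[::-1]] if 0 else np.histogram(L[m][:,2],20))
print(observe()["tool_pos"])
```

```text
174 [(np.int64(-108), np.int64(-308), np.int64(0)), (np.int64(12), np.int64(-17), np.int64(189)), (np.int64(12), np.int64(0), np.int64(198)), (np.int64(12), np.int64(14), np.int64(206)), (np.int64(5), np.int64(15), np.int64(205)), (np.int64(-3), np.int64(15), np.int64(203)), (np.int64(-161), np.int64(-281), np.int64(1)), (np.int64(-171), np.int64(-277), np.int64(0))]
175 [(np.int64(-105), np.int64(-301), np.int64(1)), (np.int64(12), np.int64(-18), np.int64(186)), (np.int64(5), np.int64(-16), np.int64(185)), (np.int64(12), np.int64(14), np.int64(204)), (np.int64(4), np.int64(15), np.int64(202)), (np.int64(-3), np.int64(15), np.int64(200)), (np.int64(-159), np.int64(-277), np.int64(0)), (np.int64(-168), np.int64(-271), np.int64(1))]
176 [(np.int64(-103), np.int64(-298), np.int64(-1)), (np.int64(13), np.int64(-15), np.int64(185)), (np.int64(6), np.int64(-14), np.int64(184)), (np.int64(11), np.int64(14), np.int64(201)), (np.int64(5), np.int64(15), np.int64(200)), (np.int64(-3), np.int64(15), np.int64(198)), (np.int64(-23), np.int64(-10), np.int64(179)), (np.int64(-29), np.int64(-7), np.i
[... 3107 characters left out ...]
(-1), np.int64(4), np.int64(168)), (np.int64(-10), np.int64(2), np.int64(164)), (np.int64(-17), np.int64(3), np.int64(163)), (np.int64(-25), np.int64(2), np.int64(160))]
(array([ 908,   67,  429,  118,   32,   34, 5015, 2948, 5696, 4618,  128,
          0,    0,    0,    0,    0,    0,    0,    0,  792]), array([ 263.85658765,  302.43088976,  341.00519187,  379.57949398,
        418.15379609,  456.7280982 ,  495.30240031,  533.87670242,
        572.45100453,  611.02530664,  649.59960876,  688.17391087,
        726.74821298,  765.32251509,  803.8968172 ,  842.47111931,
        881.04542142,  919.61972353,  958.19402564,  996.76832775,
       1035.34262986]))
[0.51496476 0.03999396 0.14249486]
```

View pics/top3.png

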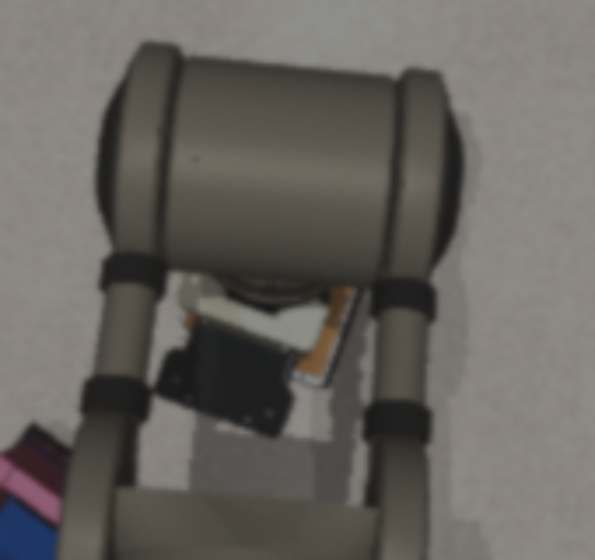

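The side view (row ≈181) puts the visible fingertips at z≈0.18, right at the bar's top. The reported TCP is 0.142. The lid leans about 5°, less than the tool's 7°, so the grip is marginal and the reported TCP seems about 35–40 mm lower than the tips really are. I'll set the lid back level, release it, and feel my way down with the force reading for a deeper grip.

Emit:
{"method": "send_rows", "body": {
  "series": [
    [0, -0.0006, 0.001, -0.025, 0, 0, 1],
    [0, -0.0006, 0.001, -0.025, 0, 0, 1],
    [0, -0.0008, 0.001, -0.025, 0, 0, 1],
    [0, -0.0008, 0.001, -0.025, 0, 0, 1],
    [0, -0.0008, 0.0015, -0.02, 0, 0, 1]
  ]
}}

```text
time: 5.7
tool_pos: [0.5131, 0.0411, 0.1403]
tool_rot: [3.138, -0.0, 1.211]
contact_force: [-0.1, -0.6, -3.5]
opening: 0.0136
```

```bash
python3 s.py; python3 look.py 4; python3 s.py
```

```text
t 5.7 pos [0.5131 0.0411 0.1403] F lid xyz -0.55 -0.15 -3.52 M -0.071 0.003 -0.035 op 0.0136
lean(+blue up) -0.22 tilt about ly -0.02
lid dx,dy,dz mm 0.1 -0.5 1.7
side blue 97 mean mm [  1.4  39.7 133.1] slope deg x,y [0.3 1.1] z0 132.3
side wood 164 mean mm [ 35.2   1.7 131.7] slope deg x,y [ 0.1 -0.4] z0 131.6
side both 261 mean mm [ 22.7  15.8 132.2] slope deg x,y [-0.8  0.3] z0 132.4
top blue 0
top wood 0
top both 0
t 5.8 pos [0.5124 0.0415 0.1403] F lid xyz -0.09 0.07 -4.13 M -0.141 0.007 0.001 op 0.0135
lean(+blue up) -0.12 tilt about ly -0.02
lid dx,dy,dz mm 0.2 0.4 1.7
```

View pics/side4.png

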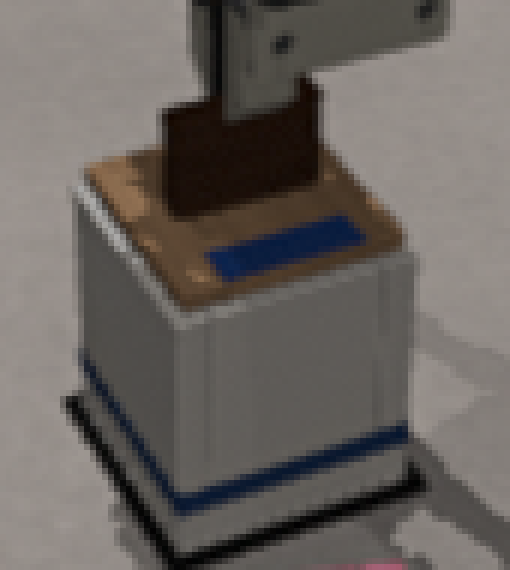

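The lid is level again, with its flange about 1.5 mm high. The fingertip ends at (260,115), well up the bar. I'll lower it and let go.

Emit:
{"method": "send_rows", "body": {
  "series": [
    [0, 0, 0.002, 0, 0, 0, 1],
    [0, 0, 0, 0, 0, 0, 1],
    [0, 0, 0, 0, 0, 0, 0.5],
    [0, 0, 0, 0, 0, 0, 0.5],
    [0, 0, 0, 0, 0, 0, 0.5]
  ]
}}

```text
time: 6.22
tool_pos: [0.5133, 0.041, 0.1375]
tool_rot: [3.141, -0.0, 1.211]
contact_force: [0.7, -0.4, 0.4]
opening: 0.0291
```

Emit:
{"method": "send_rows", "body": {
  "series": [
    [0, 0, 0, 0, 0, 0, 0.5],
    [0, 0, 0, 0, 0, 0, 0.5],
    [0, 0, 0.003, 0, 0, 0, 0.5],
    [0, 0, 0.003, 0, 0, 0, 0.5]
  ]
}}

```text
time: 6.55
tool_pos: [0.5128, 0.0411, 0.1309]
tool_rot: [3.141, -0.0, 1.211]
contact_force: [-0.0, 0.0, -0.2]
opening: 0.0456
```

```bash
python3 s.py; python3 look.py 5
```

```text
t 6.55 pos [0.5128 0.0411 0.1309] F lid xyz 0.02 0.02 -0.24 M -0.041 -0.007 0.042 op 0.0456
lean(+blue up) -0.01 tilt about ly -0.0
lid dx,dy,dz mm -0.0 -0.1 -7.7
side blue 98 mean mm [  1.8  39.8 131.7] slope deg x,y [0.2 1.7] z0 130.5
side wood 155 mean mm [ 36.9   3.3 130.3] slope deg x,y [ 0.4 -0. ] z0 129.8
side both 253 mean mm [ 23.3  17.4 130.8] slope deg x,y [-0.9  0.6] z0 130.9
top blue 0
top wood 0
top both 0
```

View pics/side5.png

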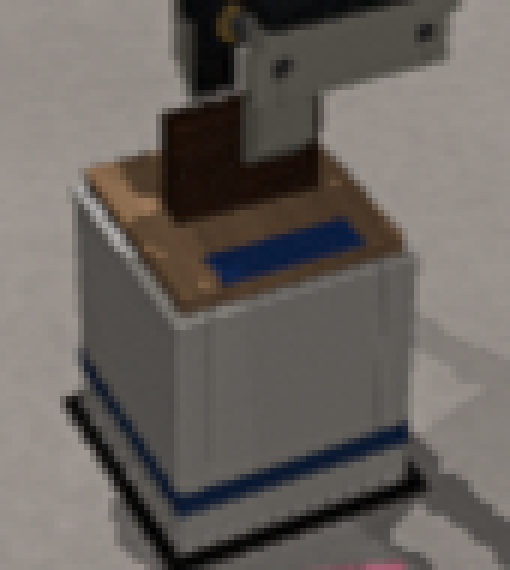

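The tip is now at (280,160), still about 30 mm above the flange even though the TCP reads 0.131, and there is no contact force. I'll go deeper, watching the force.

Emit:
{"method": "send_rows", "body": {
  "series": [
    [0, 0, 0.002, 0, 0, 0, 0.5],
    [0, 0, 0.002, 0, 0, 0, 0.5],
    [0, 0, 0.002, 0, 0, 0, 0.5]
  ]
}}

```text
time: 6.9
tool_pos: [0.5127, 0.0412, 0.125]
tool_rot: [3.142, 0.0, 1.211]
contact_force: [-0.2, -0.4, -0.7]
opening: 0.046
```

Emit:
{"method": "send_rows", "body": {
  "series": [
    [0, 0, 0.002, 0, 0, 0, 0.5],
    [0, 0, 0.002, 0, 0, 0, 0.5],
    [0, 0, 0.002, 0, 0, 0, 0.5]
  ]
}}

```text
time: 7.15
tool_pos: [0.5127, 0.0412, 0.1189]
tool_rot: [-3.142, 0.0, 1.211]
contact_force: [-0.5, 0.4, 0.4]
opening: 0.0456
```

```bash
python3 s.py; python3 look.py 6|head -1
```

```text
t 7.15 pos [0.5127 0.0412 0.1189] F lid xyz 0.2 0.6 0.4 M -0.024 0.007 0.002 op 0.0456
lean(+blue up) 0.0 tilt about ly 0.01
lid dx,dy,dz mm -0.0 0.0 -19.7
side blue 95 mean mm [  1.1  39.4 131.5] slope deg x,y [0.6 1.5] z0 130.5
```

View pics/side6.png

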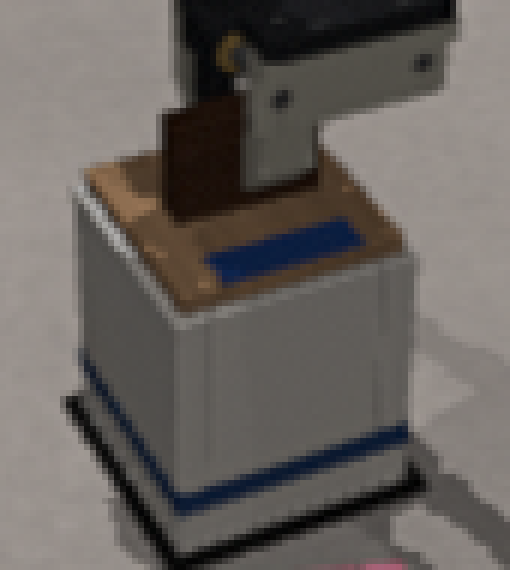

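The TCP reads 0.119, below the flange top at 0.130, and still no contact. So the reported TCP really is about 37 mm too low. The tip at (280,190) is still above the flange, so 12 mm deeper.

Emit:
{"method": "send_rows", "body": {
  "series": [
    [0, 0, 0.003, 0, 0, 0, 0.5],
    [0, 0, 0.003, 0, 0, 0, 0.5],
    [0, 0, 0.003, 0, 0, 0, 0.5],
    [0, 0, 0.003, 0, 0, 0, 0.5]
  ]
}}

```text
time: 7.58
tool_pos: [0.5126, 0.0412, 0.1068]
tool_rot: [-3.142, 0.0, 1.211]
contact_force: [0.3, -0.7, -0.5]
opening: 0.0457
```

```bash
python3 s.py; python3 look.py 7|head -1
```

```text
t 7.5833 pos [0.5126 0.0412 0.1068] F lid xyz -0.53 -0.51 -0.48 M -0.078 -0.015 -0.007 op 0.0457
lean(+blue up) 0.0 tilt about ly 0.01
lid dx,dy,dz mm -0.0 0.1 -31.8
side blue 98 mean mm [  1.6  39.5 131.5] slope deg x,y [0.3 1. ] z0 130.8
```

View pics/side7.png

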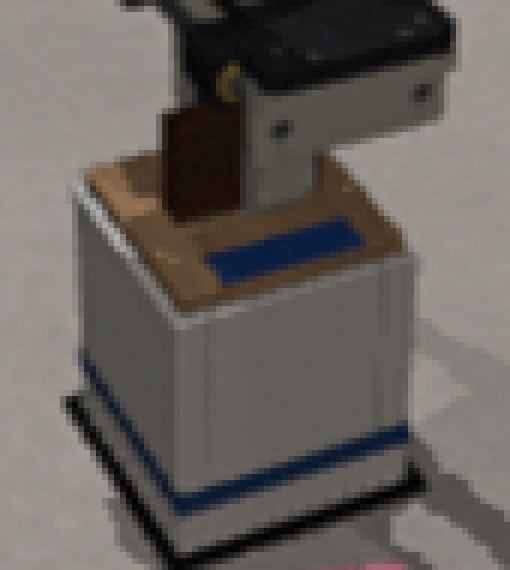

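The tip (280,210) now sits just above the flange, with a deep overlap on the bar. Closing.

Emit:
{"method": "send_rows", "body": {
  "series": [
    [0, 0, 0, 0, 0, 0, 1],
    [0, 0, 0, 0, 0, 0, 1],
    [0, 0, 0, 0, 0, 0, 1],
    [0, 0, 0, 0, 0, 0, 1],
    [0, 0, 0, 0, 0, 0, 1]
  ]
}}

```text
time: 8.1
tool_pos: [0.5128, 0.0412, 0.1073]
tool_rot: [3.141, 0.0, 1.211]
contact_force: [-0.1, 0.2, -0.6]
opening: 0.0172
```

Emit:
{"method": "send_rows", "body": {
  "series": [
    [0, 0, 0, 0, 0, 0, 1],
    [0, 0, 0, 0, 0, 0, 1],
    [0, 0, 0, 0, 0, 0, 1]
  ]
}}

```text
time: 8.35
tool_pos: [0.5129, 0.0411, 0.1073]
tool_rot: [3.141, -0.0, 1.211]
contact_force: [0.6, -0.5, -0.5]
opening: 0.0155
```

```bash
python3 s.py
python3 - <<'E'
from h import *
from cell import imaging
d=imaging.read_camera("side");P=pts(d)
Y=np.radians(69.4);O=np.array([.5127,.0412,0])
L=np.stack([(P-O)@[np.cos(Y),np.sin(Y),0],(P-O)@[-np.sin(Y),np.cos(Y),0],P[...,2]],-1)*1e3
for v in range(172,206,2): print(v,L[v,256].round(1),d["color"][v,256],L[v,244].round(1))
cv2.imwrite("pics/side8.png",cv2.resize(d["color"][150:250,200:300,::-1],None,fx=5,fy=5))
E
```

```text
t 8.35 pos [0.5129 0.0411 0.1073] F lid xyz -0.23 -0.76 -0.53 M -0.088 -0.035 -0.065 op 0.0155
lean(+blue up) -0.03 tilt about ly -0.0
lid dx,dy,dz mm 0.0 -0.2 -31.3
172 [ 35.4  78.3 251.8] [14 14 16] [ 38.   25.2 224. ]
174 [ 38.7  85.1 251.8] [14 14 15] [ 38.1  25.3 219. ]
176 [ 38.9  85.5 247.5] [10 10 11] [ 37.9  24.7 213.7]
178 [ 38.4  84.6 242.2] [50 49 46] [-9.710e+01 -2.843e+02  2.000e-01]
180 [ 38.3  84.5 237.5] [64 62 57] [-9.220e+01 -2.732e+02  1.000e-01]
182 [ 37.6  83.2 231.9] [63 61 56] [ -87.8 -263.5   -0.9]
184 [ 38.3  84.6 228.2] [68 66 60] [ 27.1  -0.7 175.6]
186 [ 38.1  84.3 223.2] [67 65 59] [ 30.    5.7 174.7]
188 [ 38.1  84.3 218.4] [65 64 57] [ 31.    7.8 170.9]
190 [ 37.   82.  211.8] [65 62 57] [ 31.6   9.  166.4]
192 [294.6 611.6 604.5] [78 76 69] [ 31.3   8.  160.1]
194 [  9.7  26.  159.4] [85 82 75] [ 31.6   8.6 155.1]
196 [  3.9  14.1 144.8] [52 48 43] [ 31.4   7.9 149.1]
198 [  1.7   9.7 135.7] [30 17 10] [ 31.4   7.6 143.3]
200 [  1.8   9.9 130.1] [83 63 46] [ 33.2  11.5 140.7]
202 [  4.8  16.3 129.4] [84 65 47] [ 30.8   5.8 130.6]
204 [  8.2  23.2 129.3] [81 62 46] [ 33.1  10.9 129. ]
```

View pics/side8.png

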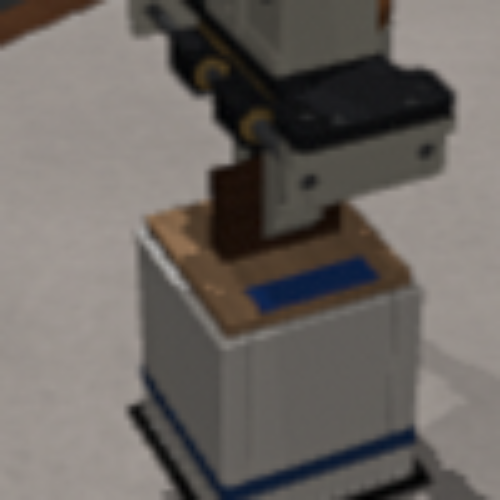

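Good grip: opening 15.5 mm on the 16 mm bar. The reported TCP sits 13 mm below the flange underside, so I'll redo the pivot sums with that and rock in small steps.

```bash
sed -i 's/p=o\["tool_pos"\]-z\*.0186/p=o["tool_pos"]+z*.0127/; s/print("lid dx/th=np.arctan2(-z@ly,z[2]);print("plain edge z %.1f blue edge z %.1f"%(d[2]*1e3-48*np.sin(th),d[2]*1e3+48*np.sin(th)));print("lid dx/' s.py; python3 s.py
```

```text
t 8.4 pos [0.5129 0.0412 0.1073] F lid xyz -0.44 -0.56 1.02 M -0.085 -0.003 0.019 op 0.0157
lean(+blue up) -0.02 tilt about ly -0.0
plain edge z 0.0 blue edge z -0.0
lid dx,dy,dz mm 0.0 -0.2 -0.0
```

Emit:
{"method": "send_rows", "body": {
  "series": [
    [0, 0, -0.0011, 0.02, 0, 0, 1],
    [0, 0, -0.0011, 0.02, 0, 0, 1],
    [0, 0, -0.0011, 0.02, 0, 0, 1],
    [0, 0, -0.0011, 0.02, 0, 0, 1],
    [0, 0, 0, 0, 0, 0, 1]
  ]
}}

```text
time: 8.82
tool_pos: [0.5136, 0.0408, 0.1111]
tool_rot: [-3.062, 0.0, 1.211]
contact_force: [5.6, -2.3, -4.9]
opening: 0.0159
```

```bash
python3 s.py;python3 look.py 9
```

```text
t 8.8167 pos [0.5136 0.0408 0.1111] F lid xyz -0.22 -6.09 -4.85 M -1.439 0.059 -0.01 op 0.0159
lean(+blue up) 4.56 tilt about ly 0.01
plain edge z -0.1 blue edge z 7.6
lid dx,dy,dz mm -0.0 -1.9 3.8
side blue 86 mean mm [  1.4  36.8 138.3] slope deg x,y [0.1 7.7] z0 133.3
side wood 170 mean mm [ 27.9   5.6 134.3] slope deg x,y [0.1 4.6] z0 133.8
side both 256 mean mm [ 19.   16.  135.6] slope deg x,y [-0.2  5.2] z0 134.2
top blue 0
top wood 32 mean mm [-41.6  35.9 137.6] slope deg x,y [5.  0.9] z0 140.7
top both 32 mean mm [-41.6  35.9 137.6] slope deg x,y [5.  0.9] z0 140.7
```

Emit:
{"method": "send_rows", "body": {
  "series": [
    [0, 0.0002, -0.0011, 0.02, 0, 0, 1],
    [0, 0.0002, -0.0011, 0.02, 0, 0, 1],
    [0, 0, 0, 0, 0, 0, 1]
  ]
}}

```text
time: 9.17
tool_pos: [0.5137, 0.0407, 0.1134]
tool_rot: [-3.021, 0.0, 1.21]
contact_force: [1.7, -1.4, -3.3]
opening: 0.0155
```

```bash
python3 s.py
```

```text
t 9.1667 pos [0.5137 0.0407 0.1134] F lid xyz -0.71 -2.05 -3.3 M -0.457 -0.037 0.074 op 0.0155
lean(+blue up) 6.9 tilt about ly -0.0
plain edge z 0.2 blue edge z 11.7
lid dx,dy,dz mm -0.1 -2.6 6.0
```

Emit:
{"method": "send_rows", "body": {
  "series": [
    [0, 0.0002, -0.0011, 0.02, 0, 0, 1],
    [0, 0.0002, -0.0011, 0.02, 0, 0, 1],
    [0, 0, 0, 0, 0, 0, 1]
  ]
}}

```text
time: 9.42
tool_pos: [0.5134, 0.0408, 0.115]
tool_rot: [-2.98, 0.0, 1.211]
contact_force: [-0.0, 0.9, -6.9]
opening: 0.0158
```

```bash
python3 s.py;python3 look.py 10
```

```text
t 9.4167 pos [0.5134 0.0408 0.115 ] F lid xyz 0.8 0.32 -6.92 M -0.777 -0.093 0.068 op 0.0158
lean(+blue up) 9.27 tilt about ly 0.02
plain edge z -0.2 blue edge z 15.3
lid dx,dy,dz mm -0.1 -2.9 7.6
side blue 74 mean mm [  1.8  35.3 145.3] slope deg x,y [ 0.  10.5] z0 138.7
side wood 151 mean mm [ 13.6  14.  140.2] slope deg x,y [-0.2  8.3] z0 138.2
side both 225 mean mm [  9.7  21.  141.9] slope deg x,y [-0.1  9.4] z0 138.4
top blue 0
top wood 116 mean mm [-28.4  25.  142.7] slope deg x,y [-0.4 10. ] z0 138.0
top both 116 mean mm [-28.4  25.  142.7] slope deg x,y [-0.4 10. ] z0 138.0
```

The blue side has passed: measured lean is 9.3° (camera ≈9.5°), and the moment peaked and then dropped. The blue upper rib is now above its seal. Next I rock back about that caught rib, which lifts the plain side.

Emit:
{"method": "send_rows", "body": {
  "series": [
    [0, -0.0001, -0.0006, -0.02, 0, 0, 1],
    [0, -0.0001, -0.0006, -0.02, 0, 0, 1],
    [0, -0.0001, -0.0006, -0.02, 0, 0, 1],
    [0, -0.0001, -0.0006, -0.02, 0, 0, 1]
  ]
}}

```text
time: 9.85
tool_pos: [0.5126, 0.041, 0.1176]
tool_rot: [-3.061, 0.001, 1.211]
contact_force: [-0.8, 0.5, -16.4]
opening: 0.016
```

```bash
sed -i '$a zo=d[2]*1e3\nfor nm,y,zz in(("bU",32,-12.5),("bL",32,-23.5),("pU",-32,-12.5),("pL",-32,-23.5)): print(nm,"y %.1f z %.1f"%(d@ly*1e3+y*np.cos(th)-zz*np.sin(th),zo+y*np.sin(th)+zz*np.cos(th)),end="; ")\nprint()' s.py; python3 s.py
```

```text
t 9.85 pos [0.5126 0.041  0.1176] F lid xyz 0.2 0.91 -16.44 M -0.393 -0.043 0.037 op 0.016
lean(+blue up) 4.6 tilt about ly 0.04
plain edge z 6.4 blue edge z 14.1
lid dx,dy,dz mm -0.2 -1.0 10.3
bU y 31.9 z 0.4; bL y 32.8 z -10.6; pU y -31.9 z -4.8; pL y -31.0 z -15.7;
```

Emit:
{"method": "send_rows", "body": {
  "series": [
    [0, -0.0001, -0.0006, -0.02, 0, 0, 1],
    [0, -0.0001, -0.0006, -0.02, 0, 0, 1],
    [0, -0.0001, -0.0006, -0.02, 0, 0, 1],
    [0, -0.0001, -0.0006, -0.02, 0, 0, 1]
  ]
}}

```text
time: 10.18
tool_pos: [0.5135, 0.0409, 0.1211]
tool_rot: [3.14, 0.0, 1.211]
contact_force: [-0.1, 0.4, -12.6]
opening: 0.0159
```

```bash
python3 s.py; python3 look.py 11
```

```text
t 10.1833 pos [0.5135 0.0409 0.1211] F lid xyz 0.38 0.2 -12.65 M 0.252 -0.009 0.015 op 0.0159
lean(+blue up) -0.11 tilt about ly 0.0
plain edge z 13.9 blue edge z 13.7
lid dx,dy,dz mm -0.0 -0.8 13.8
bU y 31.2 z 1.2; bL y 31.2 z -9.8; pU y -32.8 z 1.4; pL y -32.8 z -9.6; 
side blue 100 mean mm [  1.4  39.3 145.4] slope deg x,y [0.3 0.2] z0 145.2
side wood 163 mean mm [ 35.2   3.1 143.8] slope deg x,y [0.1 0.1] z0 143.7
side both 263 mean mm [ 22.4  16.9 144.4] slope deg x,y [-0.7  0.7] z0 144.5
top blue 0
top wood 0
top both 0
```

Emit:
{"method": "send_rows", "body": {
  "series": [
    [0, -0.0002, 0.0002, -0.02, 0, 0, 1],
    [0, -0.0002, -0.0002, -0.02, 0, 0, 1],
    [0, -0.0002, -0.0004, -0.02, 0, 0, 1]
  ]
}}

```text
time: 10.53
tool_pos: [0.5124, 0.0413, 0.1211]
tool_rot: [3.083, 0.0, 1.21]
contact_force: [-1.8, 0.7, -8.7]
opening: 0.016
```

```bash
python3 s.py
```

```text
t 10.5333 pos [0.5124 0.0413 0.1211] F lid xyz -0.01 1.93 -8.67 M 0.982 0.011 0.026 op 0.016
lean(+blue up) -3.39 tilt about ly 0.01
plain edge z 16.6 blue edge z 10.9
lid dx,dy,dz mm -0.0 1.0 13.8
bU y 32.3 z -0.6; bL y 31.6 z -11.6; pU y -31.6 z 3.2; pL y -32.3 z -7.8;
```

Emit:
{"method": "send_rows", "body": {
  "series": [
    [0, -0.0002, -0.0006, -0.02, 0, 0, 1],
    [0, -0.0002, -0.0006, -0.02, 0, 0, 1],
    [0, -0.0002, -0.0006, -0.02, 0, 0, 1]
  ]
}}

```text
time: 10.78
tool_pos: [0.5121, 0.0414, 0.1233]
tool_rot: [3.021, 0.0, 1.211]
contact_force: [-2.5, 1.9, -5.4]
opening: 0.016
```

```bash
python3 s.py
```

```text
t 10.7833 pos [0.5121 0.0414 0.1233] F lid xyz 0.89 3.03 -5.35 M 0.984 0.135 -0.014 op 0.016
lean(+blue up) -6.93 tilt about ly 0.01
plain edge z 21.7 blue edge z 10.1
lid dx,dy,dz mm -0.0 2.2 15.9
bU y 32.5 z -0.4; bL y 31.2 z -11.3; pU y -31.1 z 7.3; pL y -32.4 z -3.6;
```

Emit:
{"method": "send_rows", "body": {
  "series": [
    [0, -0.0002, -0.0006, -0.02, 0, 0, 1],
    [0, -0.0002, -0.0006, -0.02, 0, 0, 1],
    [0, 0, 0, 0, 0, 0, 1]
  ]
}}

```text
time: 11.03
tool_pos: [0.5126, 0.0417, 0.1254]
tool_rot: [2.977, -0.001, 1.211]
contact_force: [-0.1, -0.3, -3.9]
opening: 0.0154
```

```bash
python3 s.py; python3 look.py 12
```

```text
t 11.0333 pos [0.5126 0.0417 0.1254] F lid xyz -0.3 -0.02 -3.91 M 0.182 -0.013 0.016 op 0.0154
lean(+blue up) -9.42 tilt about ly -0.06
plain edge z 25.8 blue edge z 10.1
lid dx,dy,dz mm 0.4 2.3 17.9
bU y 31.9 z 0.4; bL y 30.1 z -10.5; pU y -31.3 z 10.8; pL y -33.1 z -0.0; 
side blue 118 mean mm [  1.6  43.6 143.1] slope deg x,y [-0.1 -7.9] z0 149.1
side wood 214 mean mm [ 38.4   3.8 148. ] slope deg x,y [-0.6 -9.3] z0 149.0
side both 332 mean mm [ 25.3  18.  146.2] slope deg x,y [-1.4 -8.9] z0 149.7
top blue 0
top wood 215 mean mm [ -4.  -26.3 153.5] slope deg x,y [ -0.2 -10. ] z0 148.9
top both 215 mean mm [ -4.  -26.3 153.5] slope deg x,y [ -0.2 -10. ] z0 148.9
```

View pics/side12.png

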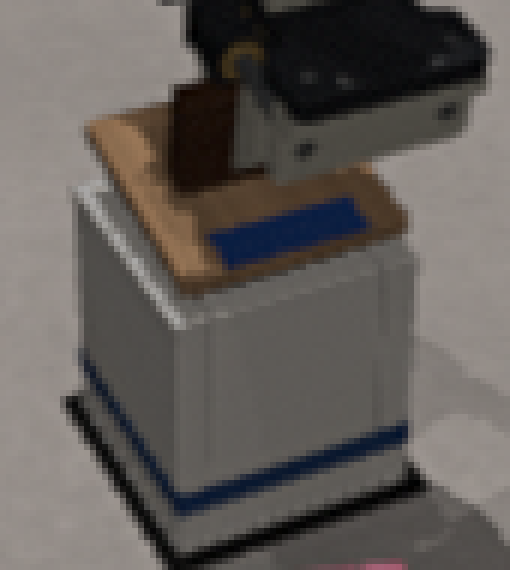

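The plain side is free: lean −9.4° (camera ≈−9 to −10°), and the force has fallen to the lid's weight. In the view the plain edge is high at (95,125) and the blue edge is low. Now I rock to level over the plain side to free the blue lower rib.

Emit:
{"method": "send_rows", "body": {
  "series": [
    [0, 0, -0.0008, -0.02, 0, 0, 1],
    [0, 0, -0.0008, 0.02, 0, 0, 1],
    [0, 0, -0.0008, 0.02, 0, 0, 1],
    [0, 0, -0.0008, 0.02, 0, 0, 1],
    [0, 0, -0.0008, 0.02, 0, 0, 1]
  ]
}}

```text
time: 11.55
tool_pos: [0.5122, 0.0412, 0.1273]
tool_rot: [3.04, 0.0, 1.211]
contact_force: [4.6, -0.9, -16.6]
opening: 0.0158
```

```bash
python3 s.py
```

```text
t 11.55 pos [0.5122 0.0412 0.1273] F lid xyz 0.75 -4.59 -16.59 M -1.299 -0.042 0.011 op 0.0158
lean(+blue up) -5.8 tilt about ly 0.02
plain edge z 24.8 blue edge z 15.1
lid dx,dy,dz mm -0.1 1.7 19.9
bU y 32.3 z 4.2; bL y 31.2 z -6.7; pU y -31.4 z 10.7; pL y -32.5 z -0.2;
```

Emit:
{"method": "send_rows", "body": {
  "series": [
    [0, 0.0001, -0.0008, 0.02, 0, 0, 1],
    [0, 0.0001, -0.0008, 0.02, 0, 0, 1],
    [0, 0.0001, -0.0008, 0.02, 0, 0, 1],
    [0, 0, -0.0008, 0.02, 0, 0, 1],
    [0, 0, -0.0008, 0.02, 0, 0, 1]
  ]
}}

```text
time: 11.97
tool_pos: [0.5122, 0.0414, 0.1322]
tool_rot: [3.14, -0.0, 1.21]
contact_force: [-0.6, -0.1, -2.9]
opening: 0.0158
```

```bash
python3 s.py
```

```text
t 11.9667 pos [0.5122 0.0414 0.1322] F lid xyz -0.29 0.58 -2.94 M -0.106 0.006 0.034 op 0.0158
lean(+blue up) -0.07 tilt about ly -0.0
plain edge z 25.0 blue edge z 24.9
lid dx,dy,dz mm -0.0 0.6 24.9
bU y 32.6 z 12.4; bL y 32.6 z 1.4; pU y -31.4 z 12.5; pL y -31.4 z 1.5;
```

Free: the force is the lid's weight alone and it's level. Raising 22 mm.

Emit:
{"method": "send_rows", "body": {
  "series": [
    [0, 0, -0.003, 0, 0, 0, 1],
    [0, 0, -0.005, 0, 0, 0, 1],
    [0, 0, -0.006, 0, 0, 0, 1],
    [0, 0, -0.005, 0, 0, 0, 1],
    [0, 0, -0.003, 0, 0, 0, 1]
  ]
}}

```text
time: 12.38
tool_pos: [0.5118, 0.0418, 0.1552]
tool_rot: [3.139, -0.0, 1.211]
contact_force: [0.4, 1.0, -4.2]
opening: 0.0157
```

Emit:
{"method": "send_rows", "body": {
  "series": [
    [0, 0, 0, 0, 0, 0, 1],
    [0, 0, 0, 0, 0, 0, 1],
    [0, 0, 0, 0, 0, 0, 1],
    [0, 0, 0, 0, 0, 0, 1],
    [0, 0, 0, 0, 0, 0, 1]
  ]
}}

```text
time: 12.8
tool_pos: [0.5112, 0.0417, 0.1537]
tool_rot: [-3.141, 0.0, 1.211]
contact_force: [-0.5, 0.2, -4.2]
opening: 0.0156
```

```bash
python3 s.py; python3 look.py 13
python3 - <<'E'
from h import *
from cell import imaging
for n in("side","top"):
  d=imaging.read_camera(n);cv2.imwrite(f"pics/{n}14.png",cv2.resize(d["color"][:,:,::-1],None,fx=1.5,fy=1.5))
E
```

```text
t 12.8 pos [0.5112 0.0417 0.1537] F lid xyz -0.01 0.58 -4.23 M -0.137 0.032 -0.017 op 0.0156
lean(+blue up) 0.02 tilt about ly 0.01
plain edge z 46.3 blue edge z 46.4
lid dx,dy,dz mm -0.1 1.6 46.4
bU y 33.6 z 33.9; bL y 33.6 z 22.9; pU y -30.4 z 33.9; pL y -30.4 z 22.9; 
side blue 99 mean mm [  1.6  41.6 177.9] slope deg x,y [0.2 1. ] z0 177.2
side wood 138 mean mm [ 35.5   2.8 176.6] slope deg x,y [-0.2  0.1] z0 176.5
side both 237 mean mm [ 21.3  19.  177.1] slope deg x,y [-0.8  0.7] z0 177.1
top blue 0
top wood 0
top both 0
```

View pics/side14.png

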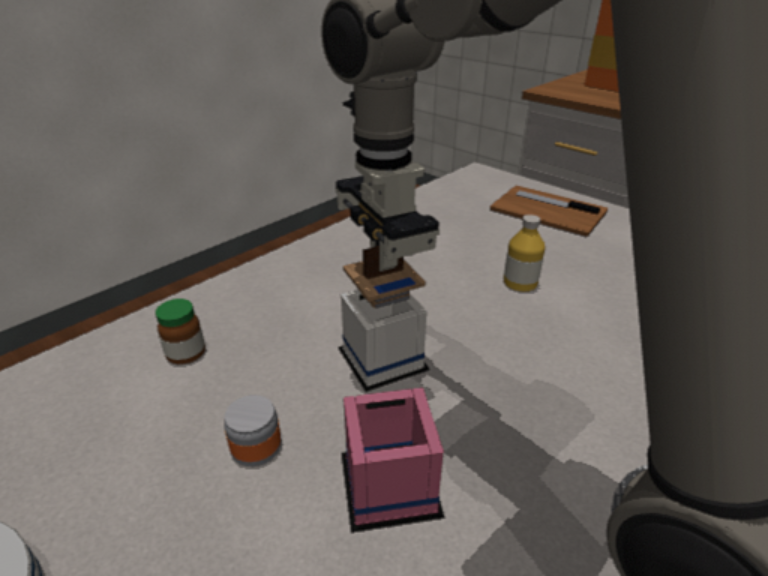

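View pics/side13.png

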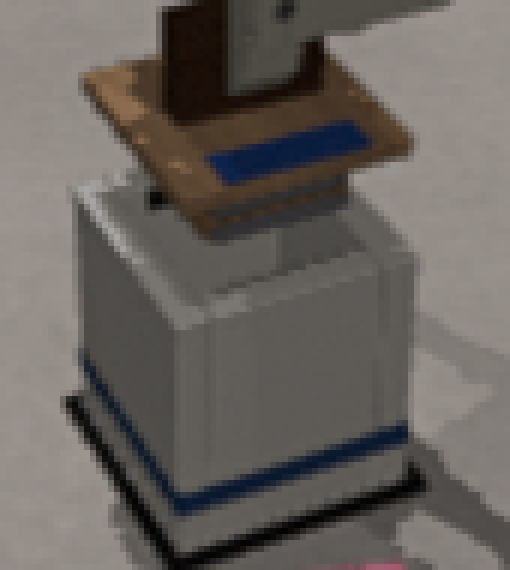

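The lid hangs level and centred: flange at (250,115), plug bottom at (270,230), clear of the rim. Lid z≈0.166, about 2 cm of clearance, and the groceries sit at the same pixels as at the start. One more settle, then hand in.

Emit:
{"method": "send_rows", "body": {
  "series": [
    [0, 0, 0, 0, 0, 0, 1],
    [0, 0, 0, 0, 0, 0, 1],
    [0, 0, 0, 0, 0, 0, 1],
    [0, 0, 0, 0, 0, 0, 1],
    [0, 0, 0, 0, 0, 0, 1]
  ]
}}

```text
time: 13.42
tool_pos: [0.5114, 0.0417, 0.1539]
tool_rot: [3.141, 0.0, 1.211]
contact_force: [-0.1, -0.3, -3.5]
opening: 0.0157
```

```bash
python3 s.py; python3 -c "
from cell import observe,workorder
print(abs(observe()['qvel']).max()); print(workorder.hand_in())"
```

```text
t 13.4167 pos [0.5114 0.0417 0.1539] F lid xyz -0.37 -0.02 -3.49 M -0.012 0.036 -0.041 op 0.0157
lean(+blue up) -0.01 tilt about ly 0.0
plain edge z 46.7 blue edge z 46.6
lid dx,dy,dz mm -0.0 1.4 46.6
bU y 33.4 z 34.1; bL y 33.4 z 23.1; pU y -30.6 z 34.1; pL y -30.6 z 23.1; 
0.002456838762663453
the job is handed in; nothing more can be done
None
```

I rocked the lid free one side at a time and handed the job in at about 13.4 s, still holding the lid over the canister. No verdict was reported.

- **Rocking:** The blue side went up 9.3°, then the plain side 9.4°, and the last blue rib came free as I rocked back to level. The camera showed about the same leans. I couldn't read the seals directly. Just after the first rock, both lower ribs were lightly loaded for a moment (12.6 N total), so I eased the lid down before going on.
- **Final checks:**
  - **Position:** the lid is level within 0.1° and about 1.4 mm off centre. Its plug is about 2 cm above the rim.
  - **Hold:** the arm was practically still. The load was about 3.5 N, close to the lid's own weight, and the grip was set to 60 N.
  - **Groceries:** the side view showed the green jar, tin and cleaner where they started. The red jar was hidden behind the arm in that view, and I didn't check the last top picture.
- **What disagreed:** The reported tool position read about 37 mm lower than where the cameras showed the fingertips. My first grip caught only the top of the bar, and that first rock reached about 5° of lid lean (7° by the tool). I set the lid back down, felt my way to a deeper grip and started the rocking again.

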